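# Close the clip-lid dish over the lemons

## Task

Put the lemons away: fit the clip lid squarely on the stoneware dish, right down on its lip, then press down each of its four clips until all have snapped shut under the lip. Leave the dish about where it stands with both lemons in it, and do not knock or push the other things on the worktop.

Things in the scene. Friction and masses are not known exactly. Their poses are not given: they have to be found in the camera images.
- dish: White stoneware dish, open on top: in mm 125 (x) by 170 (y) over the lip, 78 high, loose, 1.5 kg. Mouth 99 x 144, floor 7 thick. Lip z 71 to 78, standing out 8 from the wall. Origin: centre of the underside, y along the long sides, z up. The lid is seated when its plate lies on the lip: lid origin 68 above the dish's, over its centre, long sides parallel (either way round).
- lid: White plastic clip lid, 0.3 kg, right way up. In mm: plate 127 (x) by 172 (y), z 10 to 15; flange 96 x 141 below it, z 0 to 10, its foot 92 x 137, fits the dish's mouth with 1.5 play. Origin: centre of the flange's underside, y along the long sides. Bridge handle mid-plate, 14 wide (x), 70 long (y), top at z = 35, bar z 26 to 35: grip it across x. A clip is hinged on each edge.
- clip_front_pad (a point): Outer face of the clip on the lid's -x edge (long side), hinge line 65.5 mm out, at z = 12.5 of the lid: mid-width, 18 mm from the hinge, moving with the clip. The clip: a flat tab 50 mm wide, 2.5 thick, 25 long from hinge to free edge; a 10 mm hook on its other face catches under the dish's lip. Shut, it hangs straight down, outer face 2.5 (bottom bead 4) outside the hinge line.
- clip_front (a joint): Angle of that clip, rad: 0 = open, 0.17 above level; 1.74 = shut, hanging straight down, hook under the lip. It swings freely to about 1.3, where its hook meets a bead under the dish's lip; forced on (3 to 6 N at the free edge) it rides over the bead at about 1.47 and snaps home by itself. If the lid is not right down, the hook meets the lip and the clip cannot shut.
- clip_back_pad (a point): Outer face of the clip on the lid's +x edge (long side), hinge line 65.5 mm out, at z = 12.5 of the lid: mid-width, 18 mm from the hinge, moving with the clip. The clip: a flat tab 50 mm wide, 2.5 thick, 25 long from hinge to free edge; a 10 mm hook on its other face catches under the dish's lip. Shut, it hangs straight down, outer face 2.5 (bottom bead 4) outside the hinge line.
- clip_back (a joint): Angle of that clip, rad: 0 = open, 0.17 above level; 1.74 = shut, hanging straight down, hook under the lip. It swings freely to about 1.3, where its hook meets a bead under the dish's lip; forced on (3 to 6 N at the free edge) it rides over the bead at about 1.47 and snaps home by itself. If the lid is not right down, the hook meets the lip and the clip cannot shut.
- clip_left_pad (a point): Outer face of the clip on the lid's +y edge (short side), hinge line 88 mm out, at z = 12.5 of the lid: mid-width, 18 mm from the hinge, moving with the clip. The clip: a flat tab 50 mm wide, 2.5 thick, 25 long from hinge to free edge; a 10 mm hook on its other face catches under the dish's lip. Shut, it hangs straight down, outer face 2.5 (bottom bead 4) outside the hinge line.
- clip_left (a joint): Angle of that clip, rad: 0 = open, 0.17 above level; 1.74 = shut, hanging straight down, hook under the lip. It swings freely to about 1.3, where its hook meets a bead under the dish's lip; forced on (3 to 6 N at the free edge) it rides over the bead at about 1.47 and snaps home by itself. If the lid is not right down, the hook meets the lip and the clip cannot shut.
- clip_right_pad (a point): Outer face of the clip on the lid's -y edge (short side), hinge line 88 mm out, at z = 12.5 of the lid: mid-width, 18 mm from the hinge, moving with the clip. The clip: a flat tab 50 mm wide, 2.5 thick, 25 long from hinge to free edge; a 10 mm hook on its other face catches under the dish's lip. Shut, it hangs straight down, outer face 2.5 (bottom bead 4) outside the hinge line.
- clip_right (a joint): Angle of that clip, rad: 0 = open, 0.17 above level; 1.74 = shut, hanging straight down, hook under the lip. It swings freely to about 1.3, where its hook meets a bead under the dish's lip; forced on (3 to 6 N at the free edge) it rides over the bead at about 1.47 and snaps home by itself. If the lid is not right down, the hook meets the lip and the clip cannot shut.
- lemon_a: Lemon, 78 x 54 x 53 mm, lying in the dish in its own -y half; origin at its underside.
- lemon_b: Second lemon, alike, in the dish's +y half.
- glass: Drinking glass, 78 mm across, 86 mm high, to the right of the work; origin at the centre of its underside. Bystander.
- tin: Low food tin, 75 mm across, 58 mm high, behind the work; origin at the centre of its underside. Bystander.
- mug: Mug with a handle, 85 x 116 mm, 105 mm high, on the right; origin at its underside. Bystander.
Things that resemble listed ones, but are neither listed nor needed, are in the scene too. Leave any purple look-alike of the lemon_b alone.

How it is judged:
On the way:
1. the lid is squarely on the dish, right down on the lip, its clips still open (z of lid in the frame of dish between 0.065 and 0.0705 m and x of lid in the frame of dish between -0.004 and 0.004 m and y of lid in the frame of dish between -0.004 and 0.004 m and angle between the z axis of lid and the z axis of dish, either way round below 0.03 rad and angle between the x axis of lid and the x axis of dish, either way round below 0.1 rad and value of joint each of clip_front, clip_back, clip_left, clip_right below 1.25 rad), for 0.2 s.
At the end, for the whole second after the job is handed in: The lid sits square on the dish (its origin within 4 mm of the dish's axis, 65 to 70.5 mm above the dish's origin, within 0.03 rad of level with it), all four clips are snapped shut (angle over 1.64), the dish stands upright, still, within 60 mm of where it was, and both lemons are in it (z of lid in the frame of dish between 0.065 and 0.0705 m and x of lid in the frame of dish between -0.004 and 0.004 m and y of lid in the frame of dish between -0.004 and 0.004 m and angle between the z axis of lid and the z axis of dish, either way round below 0.03 rad and angle between the x axis of lid and the x axis of dish, either way round below 0.1 rad and value of joint each of clip_front, clip_back, clip_left, clip_right above 1.64 rad and distance of dish from where it was at the start of the episode below 0.06 m and angle between dish's own z axis and vertical below 0.05 rad and linear speed of each of dish, lid below 0.02 m/s and horizontal distance between each of lemon_a, lemon_b and dish below 0.07 m and z of each of lemon_a, lemon_b in the frame of dish below 0.06 m); the robot touches nothing.
It fails at once if the drinking glass is pushed more than 40 mm or knocked over (distance of glass from where it was at the start of the episode above 0.04 m or angle between glass's own z axis and vertical above 0.4 rad).
It fails at once if the tin is pushed more than 40 mm or knocked over (distance of tin from where it was at the start of the episode above 0.04 m or angle between tin's own z axis and vertical above 0.4 rad).
It fails at once if the mug is pushed more than 40 mm or knocked over (distance of mug from where it was at the start of the episode above 0.04 m or angle between mug's own z axis and vertical above 0.4 rad).
It also fails if it takes over 64 s, if anything falls off the work surface, if the arm or the gripper's body presses on something with over 40 N, if the wrist force passes 120 N, or if a joint passes its speed limit or range.

## Robot

A 7-joint arm with a two-finger parallel gripper is mounted at the origin on a cart in front of the work surface, level with it; the furniture and walls round the work are solid. World frame = base frame: x ahead of the robot, y to its left, z up, the work surface at z = 0. Lengths are in m, angles in rad, forces in N, time in s.
With the tool pointing down it reaches from about 0.4 to 0.85 m from the base axis. Payload 4.5 kg.
Tool frame: the origin (TCP) lies on the centre line of the jaws, within the pads' length; the fingertips stand 22 mm ahead of it and the grasp point (between the pads) lies 3 mm ahead of it; z points along the fingers, y is the line along which they close (so a half turn about z gives the same grasp; the last joint's range is limited). The gripper opens to 85 mm and grips with 20 to 120 N. Pads are 22 mm wide; open, the fingers measure 114 mm over their backs; the gripper's body (76 mm by 85 mm) begins 54 mm behind the grasp point. The pads swing forward as they close: fully open they stand 13 mm farther back than shut.
Start: joints at [0.034, 0.689, -0.195, 1.565, 0.157, 0.902, -0.215], TCP at [0.625, 0, 0.253] pointing down, gripper open.
Joint ranges: [-3.01, 3.01], [-0.46, 2.08], [-1.47, 1.51], [0.13, 2.56], [-1, 4.14], [0.04, 2.09], [-2.66, 2.66]. Speed limits (rad/s): [2.57, 2.57, 3.14, 3.14, 3.14, 3.14, 3.14].

## Interface

Orientations are given as a rotation vector (axis times angle).
In Python, from plant import r gives the robot as it stands.
- The arm moves only by the tool send_rows, never from a script. Its argument "rows" is a list that holds one entry, the list of rows, each a list of 7 numbers: the shift along the world's x, y, z in mm, then the turn, a rotation vector about the world's x, y, z in degrees, then the opening, from 0 (shut) to 1 (fully open). In form: [[[dx, dy, dz, wx, wy, wz, jaw], ...]]. A call has exactly 8 rows; each row shifts and turns the commanded pose from where the row before left it; what a row does not reach is not made up. A row lasts 1/12 s, in which the tool goes at most 41.7 mm and 7.16 degrees, less where a joint would pass 70% of its speed; a pose out of reach is approached as far as the arm can. A call with a gripper value outside its range is refused whole. The fingers move at their own pace and stop on an object; "newtons" is the grip in N (left out, the last holds). Time passes only in rows, so rows that do not move let the fingers close, or fill a call up. It gives the time, the measured TCP pose, the force, the opening and the grip force at its end, in the units of the state.
- r.get_obs(): the state, without advancing time (a new reading comes with each control period).
- r.camera(name): name is "scene" or "side" or "wrist"; returns a dict with "frame" (420x560x3 uint8, red, green, blue), "mtx" (3x3 intrinsics, pixels), "R" (3x3) and "t" (3): a world point X has camera coordinates R X + t; the wrist camera has in their place "mount" (4x4, takes a point from camera to tool coordinates, whose origin is the TCP and whose axes are the flange's). Camera axes: x right, y down, z forward; pixel columns grow to the right and rows downward; lengths in m; the calibration is good to about 2 mm. The wrist camera is an equidistant fisheye: a pixel r from the principal point sees the ray r / f radians off the axis. A picture is of the moment at which its call begins: read the wrist's pose just before it. There is no depth.
- r.finish_job(): hands the job in; it is judged then, once.
The state is a dict: "time_s": time; "joint_positions": joint angles; "qvel": joint speeds; "effort": joint torques, N m; "ee_pos": TCP position; "eef_rot": TCP orientation; "wrist_force": force on the tool from outside, world axes, zero at the start; "torque": the same for the moment, N m; "opening": finger opening in m; "gripper_force": force on a finger pad.
Only numpy, scipy, OpenCV 4.12 (cv2) and the standard library are available. Lean on these libraries where they do the work, as an engineer would, in place of code of your own. Each camera call takes 0.05 s, during which the arm holds its last target. There are 200 camera calls.

## Working session

There is one attempt and no reset: what is moved stays moved. The work goes in short steps, Python scripts to look and compute and a tool call to move; the robot and the scene stay as the last step left them, time stands still between calls to the robot, and variables do not carry over. Pictures are saved under pics/ and viewed, at most 10 in all, crops included, and the job is handed in when it is done.

Besides the shell and the picture viewer there is one more tool, called after "Emit:" by a JSON object that holds its "api" and its "payload". send_rows: Moves the arm, as the interface text tells. Its arguments: {"type":"object","properties":{"rows":{"type":"array"},"newtons":{"type":"number"}},"required":["rows"]}

```bash
mkdir -p pics; ls; cat > h.py <<'E'
import numpy as np,cv2
from plant import r
def snap(n,f):
    c=r.camera(n); cv2.imwrite('pics/'+f+'.png',c['frame'][:,:,::-1]); np.savez('pics/'+f+'.npz',**c); return c
def ray(c,u,v):
    d=np.linalg.inv(c['mtx'])@[u,v,1]; R=c['R']; return -R.T@c['t'], R.T@d
def onz(c,u,v,z):
    o,d=ray(c,u,v); return o+d*(z-o[2])/d[2]
def proj(c,X):
    p=c['mtx']@(c['R']@np.array(X)+c['t']); return p[:2]/p[2]
E
python3 - <<'E'
from h import *
s=r.get_obs(); print({k:np.round(v,3) for k,v in s.items()})
for n in('scene','side','wrist'):
    c=snap(n,n+'0'); print(n,{k:np.round(v,3).tolist() for k,v in c.items() if k!='frame'})
E
```

```text
pics
{'time_s': np.float64(0.0), 'joint_positions': array([ 0.034,  0.69 , -0.195,  1.566,  0.157,  0.902, -0.215]), 'qvel': array([ 0.001, -0.   , -0.001, -0.   ,  0.002, -0.001, -0.   ]), 'effort': array([ 1.0000e-03, -5.3963e+01, -1.2670e+00, -1.5855e+01,  9.0000e-03,
        9.0000e-03,  0.0000e+00]), 'ee_pos': array([ 0.624, -0.   ,  0.252]), 'eef_rot': array([-2.220e+00, -2.221e+00,  2.000e-03]), 'wrist_force': array([-1.163, -0.582,  0.337]), 'torque': array([0.003, 0.035, 0.046]), 'gripper_force': np.float64(0.0), 'opening': np.float64(0.086)}
scene {'mtx': [[522.819, 0.0, 274.666], [0.0, 522.819, 216.468], [0.0, 0.0, 1.0]], 'R': [[-0.889, -0.458, -0.004], [-0.352, 0.689, -0.634], [0.293, -0.562, -0.773]], 't': [0.495, 0.237, 1.458]}
side {'mtx': [[496.09, 0.0, 279.656], [0.0, 496.09, 205.882], [0.0, 0.0, 1.0]], 'R': [[0.999, 0.04, 0.011], [0.04, -0.837, -0.545], [-0.013, 0.545, -0.838]], 't': [-0.576, -0.015, 1.603]}
wrist {'mtx': [[325.192, 0.0, 277.761], [0.0, 325.192, 210.529], [0.0, 0.0, 1.0]], 'mount': [[0.001, -0.956, -0.292, 0.075], [1.0, 0.001, 0.001, 0.001], [-0.0, -0.292, 0.956, -0.12], [0.0, 0.0, 0.0, 1.0]]}
```

View pics/scene0.png

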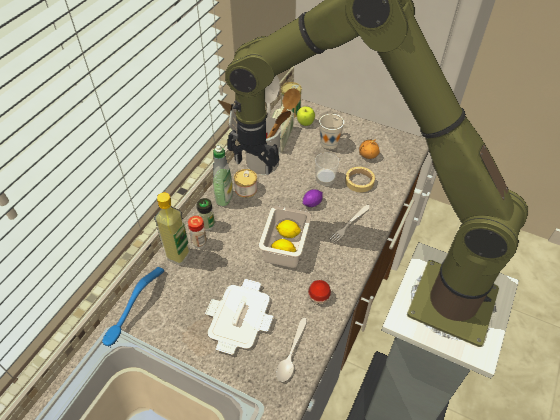

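View pics/side0.png

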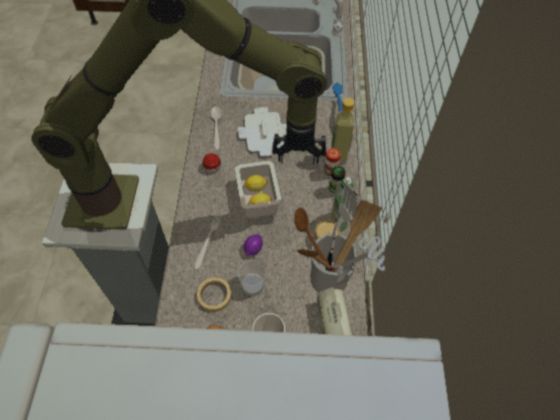

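View pics/wrist0.png

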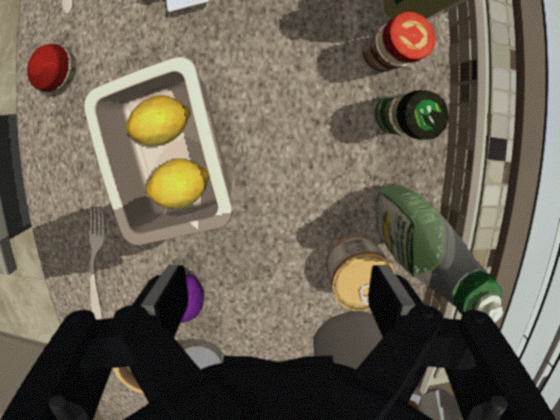

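The scene view shows the dish with its two lemons at about (285,237) and the lid with its open clips at (240,315). In the side view the dish is at about (258,190) and the lid at (263,130). The wrist view shows the dish rim at about (158,150). Next I measure both by masking white and casting contour points onto planes.

```bash
cat >> h.py <<'E'
def mask(c,seed,thr,hw=60):
    f=c['frame'].astype(int); m=((f.min(2)>thr)&(f.max(2)-f.min(2)<45)).astype(np.uint8)
    w=np.zeros_like(m); u,v=seed; w[max(0,v-hw):v+hw,max(0,u-hw):u+hw]=1; m*=w
    m=cv2.morphologyEx(m,cv2.MORPH_OPEN,np.ones((2,2),np.uint8))
    n,l,st,ce=cv2.connectedComponentsWithStats(m)
    i=1+np.argmax(st[1:,4]); return (l==i).astype(np.uint8)
def plane(c,m,z):
    cs,_=cv2.findContours(m,cv2.RETR_EXTERNAL,cv2.CHAIN_APPROX_NONE)
    k=max(cs,key=len)[:,0]
    return np.array([onz(c,u,v,z)[:2] for u,v in k])
E
python3 - <<'E'
from h import *
out=[]
for n,sd,sl in(('scene',(285,237),(240,315)),('side',(258,190),(263,130))):
    c=dict(np.load(f'pics/{n}0.npz'))
    for seed,z,thrs in((sd,.078,(150,170,190)),(sl,.015,(150,170,190,210))):
        for t in thrs:
            m=mask(c,seed,t,45); P=plane(c,m,z)*1000
            print(n,seed,t,m.sum(),[np.round(x,1) for x in cv2.minAreaRect(P.astype(np.float32))])
    for s in(sd,sl):
        u,v=s; out.append(cv2.resize(c['frame'][v-45:v+45,u-50:u+50],(400,300),interpolation=cv2.INTER_CUBIC))
o=np.vstack([np.hstack(out[:2]),np.hstack(out[2:])]);cv2.imwrite('pics/crop1.png',o[:,:,::-1])
E
```

```text
scene (285, 237) 150 469 [array([496.9,  48.9]), array([128.4, 154.8]), np.float64(10.4)]
scene (285, 237) 170 449 [array([496.8,  47.4]), array([123.5, 155. ]), np.float64(12.9)]
scene (285, 237) 190 404 [array([496.8,  47.1]), array([122.3, 154.5]), np.float64(12.9)]
scene (240, 315) 150 3239 [array([501. , 314.8]), array([194.4, 196.2]), np.float64(52.7)]
scene (240, 315) 170 3131 [array([500.8, 315.6]), array([194.5, 193.3]), np.float64(55.7)]
scene (240, 315) 190 3053 [array([500.8, 315.7]), array([195.6, 191.3]), np.float64(58.4)]
scene (240, 315) 210 2911 [array([500.6, 315.8]), array([195.6, 188.8]), np.float64(58.4)]
side (258, 190) 150 171 [array([506.1, 172.1]), array([75.8, 37.9]), np.float64(2.8)]
side (258, 190) 170 92 [array([504.3, 174.1]), array([65.9, 33.8]), np.float64(2.8)]Traceback (most recent call last):
  File "<stdin>", line 7, in <module>
  File "h.py", line 16, in mask
    i=1+np.argmax(st[1:,4]); return (l==i).astype(np.uint8)
        ~~~~~~~~~^^^^^^^^^^
    return _wrapfunc(a, 'argmax', axis=axis, out=out, **kwds)
    return bound(*args, **kwds)
ValueError: attempt to get argmax of an empty sequence
```

Emit:
{"api": "send_rows", "payload": {"rows": [[[-15,38,0,0,0,0,1],[-15,38,0,0,0,0,1],[-15,38,0,0,0,0,1],[-15,38,0,0,0,0,1],[-15,38,0,0,0,0,1],[-15,38,0,0,0,0,1],[-15,38,0,0,0,0,1],[-15,38,0,0,0,0,1]]]}}

```text
time_s: 0.82
ee_pos: [0.5039, 0.3056, 0.2531]
eef_rot: [2.221, 2.221, -0.001]
wrist_force: [0.7, 0.5, 0.7]
opening: 0.0852
gripper_force: 0.0
```

```bash
cat >> h.py <<'E'
from scipy.spatial.transform import Rotation as Ro
def wsnap(f):
    s=r.get_obs(); c=r.camera('wrist'); cv2.imwrite('pics/'+f+'.png',c['frame'][:,:,::-1]); np.savez('pics/'+f+'.npz',pos=s['ee_pos'],rot=s['eef_rot'],**c); return dict(np.load('pics/'+f+'.npz'))
def wonz(c,uv,z):
    uv=np.atleast_2d(uv).astype(float); K=c['mtx']; a=(uv-K[:2,2])/K[0,0]; th=np.linalg.norm(a,axis=1,keepdims=True)+1e-9
    d=np.hstack([a/th*np.sin(th),np.cos(th)]); M=c['mount']; R=Ro.from_rotvec(c['rot']).as_matrix()
    d=d@(R@M[:3,:3]).T; o=R@M[:3,3]+c['pos']; return (o+d*((z-o[2])/d[:,2])[:,None])[:,:2]
def wrect(c,seed,thr,z,hw,T=cv2.minAreaRect):
    m=mask(c,seed,thr,hw); k=max(cv2.findContours(m,cv2.RETR_EXTERNAL,cv2.CHAIN_APPROX_NONE)[0],key=len)[:,0]
    return m,wonz(c,k,z)*1000
E
python3 - <<'E'
from h import *
s=r.get_obs();print(s['ee_pos'],s['eef_rot'])
c=dict(np.load('pics/wrist0.npz')); c['pos']=np.array([.624,0,.252]);c['rot']=np.array([-2.22,-2.221,.002])
for t in(150,170,190):
    m,P=wrect(c,(158,150),t,.078,100); print(t,m.sum(),[np.round(x,1) for x in cv2.minAreaRect(P.astype(np.float32))])
c=wsnap('wrist1')
E
```

```text
[0.50385432 0.30557556 0.25313744] [ 2.22139340e+00  2.22143410e+00 -7.78730405e-04]
150 4312 [array([504.2,  45.2]), array([124.2, 155.4]), np.float64(13.0)]
170 3938 [array([504.4,  45.2]), array([122.9, 154.9]), np.float64(12.9)]
190 3346 [array([504.6,  45.2]), array([121.1, 153.1]), np.float64(13.0)]
```

View pics/wrist1.png

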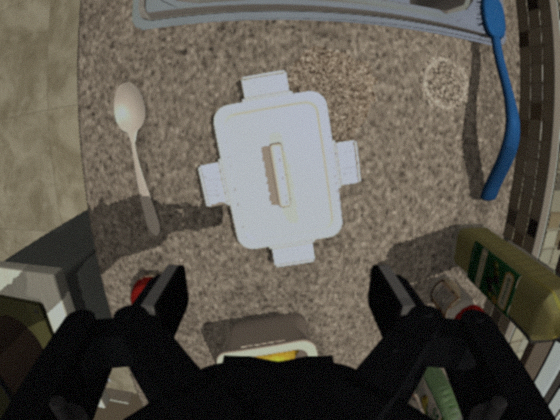

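Wrist view: the lid's plate is centred near (280,170) px and the handle runs from (275,145) to (284,205), about 8° CCW from world y. The dish lip's near edge was shaded in the first picture. I'll fit lines to the edges for precision, using a lower threshold on the dish.

```bash
cat >> h.py <<'E'
def edges(P,c0,yaw,hx,hy,rx,ry,tol=10):
    """P mm contour; fit the 4 edges of a rectangle 2hx x 2hy near c0,yaw; returns centre,yaw,sizes"""
    c0=np.array(c0,float)
    for it in range(6):
        R=np.array([[np.cos(yaw),-np.sin(yaw)],[np.sin(yaw),np.cos(yaw)]]); Q=(P-c0)@R; o={};sl=[]
        for nm,i,s,h,(a,b) in(('+x',0,1,hx,rx),('-x',0,-1,hx,rx),('+y',1,1,hy,ry),('-y',1,-1,hy,ry)):
            k=(abs(Q[:,1-i])>a)&(abs(Q[:,1-i])<b)&(abs(Q[:,i]-s*h)<tol)
            if k.sum()<8: o[nm]=None; continue
            for _ in range(2):
                p=np.polyfit(Q[k,1-i],Q[k,i],1); k=k&(abs(np.polyval(p,Q[:,1-i])-Q[:,i])<2)
            o[nm]=p[1]; sl.append((-p[0] if i==0 else p[0],k.sum()))
        d=np.zeros(2)
        for j,(a,b,h) in enumerate((('+x','-x',hx),('+y','-y',hy))):
            v=[x for x in((o[a]-h) if o[a] is not None else None,(o[b]+h) if o[b] is not None else None) if x is not None]
            d[j]=np.mean(v) if v else 0
        c0=c0+R@d; yaw+=np.average([x for x,_ in sl],weights=[n for _,n in sl])
    return np.round(c0,1),round(np.degrees(yaw),2),{k:v if v is None else round(v,1) for k,v in o.items()},np.round(np.degrees([x for x,_ in sl]),1)
E
python3 - <<'E'
from h import *
c=dict(np.load('pics/wrist1.npz'))
for t in(150,170,190):
    m,P=wrect(c,(280,170),t,.015,110); print(t,m.sum(),edges(P,(500,316),.14,63.5,86,(30,68),(32,45)))
M=cv2.moments(P.astype(np.float32)); print('centroid all',M['m10']/M['m00'],M['m01']/M['m00'])
c=dict(np.load('pics/wrist0.npz')); c['pos']=np.array([.624,0,.252]);c['rot']=np.array([-2.22,-2.221,.002])
for t in(90,110,130,150):
    m,P=wrect(c,(158,150),t,.078,100); print(t,m.sum(),edges(P,(504,40),.22,62.5,85,(0,65),(0,42)))
E
```

```text
150 19441 (array([508.2, 314.3]), np.float64(9.6), {'+x': np.float64(62.2), '-x': np.float64(-62.2), '+y': np.float64(84.8), '-y': np.float64(-84.8)}, array([-0.1,  0.1,  0.1,  0. ]))
170 17180 (array([508.1, 314.3]), np.float64(9.57), {'+x': np.float64(61.2), '-x': np.float64(-61.2), '+y': np.float64(83.9), '-y': np.float64(-83.9)}, array([-0.1,  0. ,  0.2, -0.1]))Traceback (most recent call last):
  File "<stdin>", line 4, in <module>
  File "h.py", line 29, in wrect
    m=mask(c,seed,thr,hw); k=max(cv2.findContours(m,cv2.RETR_EXTERNAL,cv2.CHAIN_APPROX_NONE)[0],key=len)[:,0]
  File "h.py", line 16, in mask
    i=1+np.argmax(st[1:,4]); return (l==i).astype(np.uint8)
        ~~~~~~~~~^^^^^^^^^^
    return _wrapfunc(a, 'argmax', axis=axis, out=out, **kwds)
    return bound(*args, **kwds)
ValueError: attempt to get argmax of an empty sequence
```

```bash
python3 - <<'E'
from h import *
c=dict(np.load('pics/wrist0.npz')); c['pos']=np.array([.6243,-.0003,.2523]);c['rot']=np.array([-2.22,-2.221,.002])
for t in(80,95,110,130,150):
    m,P=wrect(c,(158,150),t,.078,100); print(t,m.sum(),edges(P,(504,40),.22,62.5,85,(0,62),(0,42)))
f=c['frame'];print([f[y,182].tolist() for y in range(205,245,3)])
E
```

```text
80 29008 (array([346.5,  22. ]), np.float64(16.3), {'+x': np.float64(61.8), '-x': None, '+y': None, '-y': None}, array([-0.5]))
95 22549 (array([455.1,  52. ]), np.float64(0.55), {'+x': None, '-x': np.float64(-64.5), '+y': np.float64(111.1), '-y': np.float64(-84.2)}, array([ -4.4,  45.3, -12.9]))
110 12889 (array([503.3,  40.5]), np.float64(12.59), {'+x': np.float64(64.9), '-x': np.float64(-64.9), '+y': np.float64(86.2), '-y': np.float64(-86.2)}, array([ 0.5,  1.7, -0.9, -1. ]))
130 4685 (array([506.1,  38. ]), np.float64(13.04), {'+x': np.float64(61.9), '-x': np.float64(-61.9), '+y': np.float64(85.0), '-y': None}, array([ 0.1,  0.1, -0.3]))
150 4312 (array([506.3,  37.4]), np.float64(13.08), {'+x': np.float64(61.3), '-x': np.float64(-61.3), '+y': np.float64(85.0), '-y': None}, array([ 0., -0., -0.]))
[[132, 118, 46], [94, 80, 63], [79, 71, 62], [86, 75, 64], [106, 93, 83], [103, 87, 76], [125, 116, 100], [158, 145, 129], [160, 142, 126], [155, 140, 121], [145, 129, 115], [135, 124, 110], [134, 119, 105], [142, 131, 113]]
```

Emit:
{"api": "send_rows", "payload": {"rows": [[[1,2,-25,0,0,1.2,0.6],[1,2,-25,0,0,1.2,0.6],[1,2,-25,0,0,1.2,0.6],[1,1,-25,0,0,1.2,0.6],[0,1,-25,0,0,1.2,0.6],[0,1,-25,0,0,1.2,0.6],[0,0,0,0,0,1.2,0.6],[0,0,0,0,0,1.2,0.6]]]}}

```text
time_s: 1.53
ee_pos: [0.5083, 0.3123, 0.1024]
eef_rot: [-2.025, -2.401, 0.005]
wrist_force: [0.4, 0.4, 0.7]
opening: 0.0512
gripper_force: 0.0
```

Emit:
{"api": "send_rows", "payload": {"rows": [[[0,-28,30,0,0,0,0.6],[0,-30,28,0,0,0,0.6],[0,-34,24,0,0,0,0.6],[0,-34,24,0,0,0,0.6],[0,-34,24,0,0,0,0.6],[0,-36,20,0,0,0,0.6],[0,-36,18,0,0,0,0.6],[0,-30,10,0,0,0,0.6]]]}}

```text
time_s: 2.2
ee_pos: [0.5101, 0.0481, 0.2857]
eef_rot: [2.026, 2.394, 0.006]
wrist_force: [1.3, -1.3, -0.0]
opening: 0.0511
gripper_force: 0.0
```

```bash
python3 - <<'E'
from h import *
c=wsnap('wrist2'); print(c['pos'])
for t in(120,135,150,170):
    try:
        m,P=wrect(c,(275,210),t,.078,130); print(t,m.sum(),edges(P,(506,38),.228,62.5,85,(0,62),(0,42)))
    except Exception as e: print(t,e)
E
```

```text
[0.51013689 0.04806153 0.28566505]
120 6627 (array([507.3,  39.4]), np.float64(12.41), {'+x': np.float64(62.9), '-x': np.float64(-62.9), '+y': np.float64(85.1), '-y': np.float64(-85.1)}, array([-2.5,  0.6,  0.7,  1. ]))
135 5860 (array([506.3,  39.3]), np.float64(13.16), {'+x': np.float64(61.6), '-x': np.float64(-61.6), '+y': np.float64(84.4), '-y': np.float64(-84.4)}, array([-0.3,  0.1,  0.3,  0.1]))
150 5176 (array([506.2,  39.3]), np.float64(13.07), {'+x': np.float64(61.2), '-x': np.float64(-61.2), '+y': np.float64(84.1), '-y': np.float64(-84.1)}, array([-0.1,  0.2,  0.2, -0.2]))
170 4748 (array([506.2,  39.6]), np.float64(13.18), {'+x': np.float64(60.9), '-x': np.float64(-60.9), '+y': np.float64(83.3), '-y': np.float64(-83.3)}, array([-0.2,  0.1,  0.1,  0.2]))
```

View pics/wrist2.png

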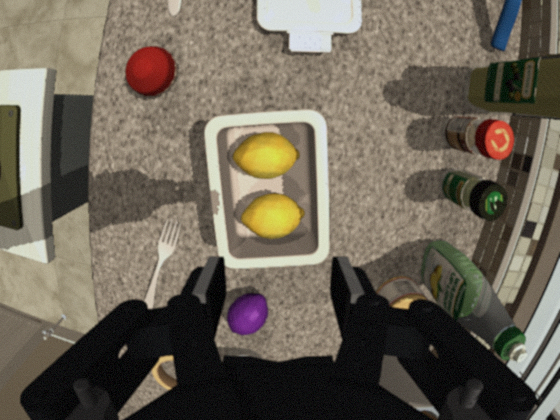

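Wrist view 2: the whole dish rim is visible at about (268,190) px, giving a centre of (506,39) mm and a yaw of 13.1°. The fitted sizes match 125 × 170. Going back to grasp the lid.

Emit:
{"api": "send_rows", "payload": {"rows": [[[0,36,-8,0,0,0,0.6],[0,36,-18,0,0,0,0.6],[0,34,-24,0,0,0,0.6],[0,34,-24,0,0,0,0.6],[0,34,-24,0,0,0,0.6],[-1,34,-24,0,0,0,0.6],[-1,32,-26,0,0,0,0.6],[0,26,-28,0,0,0,0.6]]]}}

```text
time_s: 2.92
ee_pos: [0.5074, 0.3214, 0.1066]
eef_rot: [2.025, 2.402, 0.009]
wrist_force: [0.6, 1.0, -0.5]
opening: 0.0512
gripper_force: 0.0
```

Emit:
{"api": "send_rows", "payload": {"rows": [[[0,0,-20,0,0,0,0.6],[0,0,-20,0,0,0,0.6],[0,0,0,0,0,0,0.6],[0,0,0,0,0,0,0.6],[0,0,0,0,0,0,0.6],[0,0,0,0,0,0,0.6],[0,0,0,0,0,0,0.6],[0,0,0,0,0,0,0.6]]]}}

```text
time_s: 3.58
ee_pos: [0.5077, 0.3172, 0.0666]
eef_rot: [2.028, 2.399, 0.003]
wrist_force: [0.2, 0.4, 0.1]
opening: 0.0513
gripper_force: 0.0
```

Emit:
{"api": "send_rows", "payload": {"rows": [[[0.5,-3,-13,0,0,0,0.6],[0,0,-12,0,0,0,0.6],[0,0,0,0,0,0,0.6],[0,0,0,0,0,0,0],[0,0,0,0,0,0,0],[0,0,0,0,0,0,0],[0,0,0,0,0,0,0],[0,0,0,0,0,0,0]]], "newtons": 60}}

```text
time_s: 4.25
ee_pos: [0.5075, 0.3143, 0.0409]
eef_rot: [-2.028, -2.4, -0.001]
wrist_force: [-1.4, -1.0, 4.0]
opening: 0.0122
gripper_force: 58.8
```

Emit:
{"api": "send_rows", "payload": {"rows": [[[0,0,0,0,0,0,0],[0,0,0,0,0,0,0],[0,0,5,0,0,0,0],[0,0,10,0,0,0,0],[0,0,20,0,0,0,0],[0,0,20,0,0,0,0],[0,0,20,0,0,0,0],[0,0,20,0,0,0,0]]]}}

```text
time_s: 4.92
ee_pos: [0.5074, 0.3135, 0.1364]
eef_rot: [2.028, 2.399, -0.001]
wrist_force: [-0.9, 0.2, -3.5]
opening: 0.0122
gripper_force: 58.9
```

Emit:
{"api": "send_rows", "payload": {"rows": [[[0,-15,8,0,0,0,0],[0,-34,8,0,0,0.5,0],[0,-38,8,0,0,0.5,0],[0,-38,0,0,0,0.5,0],[0,-38,0,0,0,0.5,0],[-1,-38,0,0,0,0.5,0],[0,-34,0,0,0,0.5,0],[0,-25,0,0,0,0.5,0]]]}}

```text
time_s: 5.58
ee_pos: [0.5053, 0.0487, 0.1593]
eef_rot: [1.958, 2.456, -0.006]
wrist_force: [-0.3, -1.0, -4.0]
opening: 0.0126
gripper_force: 58.9
```

Emit:
{"api": "send_rows", "payload": {"rows": [[[0,-14,0,0,0,0,0],[0,0,0,0,0,0,0],[0,0,0,0,0,0,0],[0,0,0,0,0,0,0],[0,0,0,0,0,0,0],[0,0,0,0,0,0,0],[0,0,0,0,0,0,0],[0,0,0,0,0,0,0]]]}}

```text
time_s: 6.25
ee_pos: [0.5065, 0.0408, 0.1593]
eef_rot: [-1.952, -2.462, -0.0]
wrist_force: [-0.6, 0.1, -3.7]
opening: 0.0124
gripper_force: 58.9
```

```bash
python3 - <<'E'
from h import *
s=r.get_obs(); print(s['ee_pos'],s['eef_rot'])
from scipy.spatial.transform import Rotation as Q
print(Q.from_rotvec(s['eef_rot']).as_matrix().round(4))
c=snap('side','side1');d=snap('scene','scene1')
o=[cv2.resize(x['frame'][v-70:v+80,u-100:u+100],(800//2,300),interpolation=cv2.INTER_CUBIC) for x,u,v in((c,258,190),(d,285,220))]
cv2.imwrite('pics/crop2.png',np.hstack(o)[:,:,::-1])
E
```

```text
[0.50648783 0.0407614  0.15928903] [-1.95179004e+00 -2.46159546e+00 -3.10838071e-04]
[[-2.280e-01  9.737e-01  0.000e+00]
 [ 9.737e-01  2.280e-01  2.000e-04]
 [ 2.000e-04  1.000e-04 -1.000e+00]]
```

View pics/crop2.png

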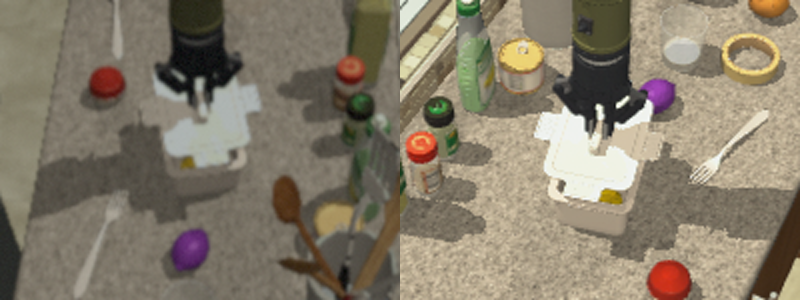

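The crops show the lid held level above the dish, aligned with it. Lowering.

Emit:
{"api": "send_rows", "payload": {"rows": [[[-0.5,-1.5,-10,0,0,0,0],[0,0,-15,0,0,0,0],[0,0,-8,0,0,0,0],[0,0,-4,0,0,0,0],[0,0,-3,0,0,0,0],[0,0,-3,0,0,0,0],[0,0,-2,0,0,0,0],[0,0,0,0,0,0,0]]]}}

```text
time_s: 7.02
ee_pos: [0.5061, 0.0386, 0.1142]
eef_rot: [1.953, 2.46, 0.0]
wrist_force: [-0.2, -0.2, -3.4]
opening: 0.0123
gripper_force: 58.9
```

Emit:
{"api": "send_rows", "payload": {"rows": [[[0,0,-2,0,0,0,0],[0,0,-2,0,0,0,0],[0,0,-1,0,0,0,0],[0,0,-1,0,0,0,0],[0,0,0,0,0,0,0],[0,0,0,0,0,0,0],[0,0,0,0,0,0,0],[0,0,0,0,0,0,0]]]}}

```text
time_s: 7.68
ee_pos: [0.5059, 0.0384, 0.1089]
eef_rot: [1.953, 2.46, -0.0]
wrist_force: [-2.9, -0.1, 5.4]
opening: 0.0123
gripper_force: 60.1
```

Emit:
{"api": "send_rows", "payload": {"rows": [[[0,0,0,0,0,0,0.4],[0,0,0,0,0,0,0.4],[0,0,0,0,0,0,0.4],[0,0,10,0,0,0,0.4],[0,0,15,0,0,0,0.4],[0,0,20,0,0,0,0.4],[0,0,20,0,0,0,0],[0,0,20,0,0,0,0]]]}}

```text
time_s: 8.35
ee_pos: [0.506, 0.0386, 0.1948]
eef_rot: [1.953, 2.46, 0.0]
wrist_force: [0.2, 0.2, -0.2]
opening: 0.0108
gripper_force: 0.0
```

```bash
python3 - <<'E'
from h import *
c=wsnap('wrist3'); print(c['pos'])
h=cv2.cvtColor(c['frame'],cv2.COLOR_RGB2HSV)
c2=dict(np.load('pics/wrist2.npz')); f=c2['frame'].astype(int)
m=((f[:,:,0]-f[:,:,1]>30)&(f[:,:,2]-f[:,:,1]>30)).astype(np.uint8)
k=max(cv2.findContours(m,0,cv2.CHAIN_APPROX_NONE)[0],key=len)[:,0]
P=wonz(c2,k,.027)*1000; print('purple',P.min(0),P.max(0))
A=np.radians(13.18); R=np.array([[np.cos(A),-np.sin(A)],[np.sin(A),np.cos(A)]]); print('in dish frame',((P-[506,38.5])@R).min(0),((P-[506,38.5])@R).max(0))
for n,v in dict(front=(-85.5,0),back=(85.5,0),left=(0,106),right=(0,-106)).items(): print(n,R@v+[506,38.5])
E
```

```text
[0.50598354 0.03858086 0.19480878]
purple [ 475.85634807 -187.77410906] [ 529.76973166 -114.26537898]
in dish frame [ -74.99092037 -218.51322873] [ -17.58341667 -150.46896177]
front [422.75219371  19.00505838]
back [589.24780629  57.99494162]
left [481.83083262 141.70780662]
right [530.16916738 -64.70780662]
```

View pics/wrist3.png

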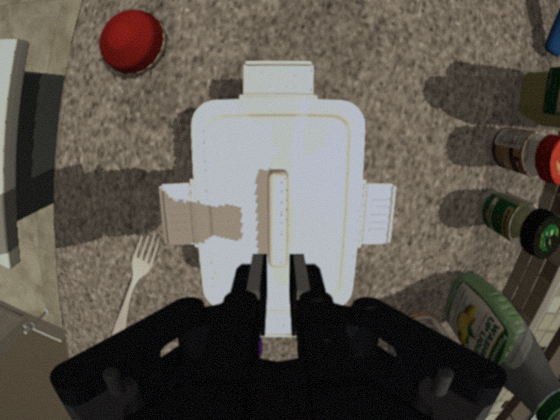

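The wrist view shows the lid squarely on the dish. The left clip is at (278,78) px, front at (175,212), back at (380,212), and all are open. Pressing the left clip first.

Emit:
{"api": "send_rows", "payload": {"rows": [[[-6,25,-8,0,0,0,0],[-6,26,-10,0,0,0,0],[-6,26,-12,0,0,0,0],[-6,26,-15,0,0,0,0],[0,0,-20,0,0,0,0],[0,0,-10,0,0,0,0],[0,0,0,0,0,0,0],[0,0,0,0,0,0,0]]]}}

```text
time_s: 9.07
ee_pos: [0.4821, 0.1402, 0.1184]
eef_rot: [1.955, 2.458, -0.002]
wrist_force: [-0.8, -0.5, 0.5]
opening: 0.0002
gripper_force: 0.0
```

Emit:
{"api": "send_rows", "payload": {"rows": [[[0,0,-5,0,0,0,0],[0,0,-5,0,0,0,0],[0,0,-5,0,0,0,0],[0,0,-5,0,0,0,0],[0,0,-5,0,0,0,0],[0,0,-5,0,0,0,0],[0,0,-5,0,0,0,0],[0,0,-3,0,0,0,0]]]}}

```text
time_s: 9.73
ee_pos: [0.4819, 0.1421, 0.0797]
eef_rot: [-1.952, -2.461, -0.001]
wrist_force: [0.1, 1.6, 0.9]
opening: -0.0001
gripper_force: 0.7
```

Emit:
{"api": "send_rows", "payload": {"rows": [[[0,0,-3,0,0,0,0],[0.2,-1,0,0,0,0,0],[0.2,-1,0,0,0,0,0],[0.2,-1,0,0,0,0,0],[0.2,-1,0,0,0,0,0],[0,0,0,0,0,0,0],[0,0,0,0,0,0,0],[0,0,0,0,0,0,0]]]}}

```text
time_s: 10.4
ee_pos: [0.4829, 0.1373, 0.0774]
eef_rot: [1.954, 2.46, -0.0]
wrist_force: [-1.2, 1.0, -0.3]
opening: 0.0001
gripper_force: 0.1
```

Emit:
{"api": "send_rows", "payload": {"rows": [[[0.2,-1,0,0,0,0,0],[0.2,-1,0,0,0,0,0],[0.2,-1,0,0,0,0,0],[0.2,-1,0,0,0,0,0],[0,0,0,0,0,0,0],[0,0,0,0,0,0,0],[0,0,0,0,0,0,0],[0,0,0,0,0,0,0]]]}}

```text
time_s: 11.07
ee_pos: [0.4829, 0.1371, 0.0775]
eef_rot: [-1.947, -2.462, -0.006]
wrist_force: [-3.9, 8.0, 1.2]
opening: -0.0002
gripper_force: 4.1
```

Emit:
{"api": "send_rows", "payload": {"rows": [[[-2,10,0,0,0,0,0],[0,0,20,0,0,0,0],[0,0,30,0,0,0,0],[0,0,35,0,0,0,0],[-15,-20,20,0,0,0,0],[-15,-36,5,0,0,0,0],[-15,-36,0,0,0,0,0],[-15,-36,0,0,0,0,0]]]}}

```text
time_s: 11.73
ee_pos: [0.4213, 0.0141, 0.1881]
eef_rot: [1.952, 2.459, 0.001]
wrist_force: [-0.5, -1.2, 0.3]
opening: -0.0001
gripper_force: 0.0
```

```bash
python3 - <<'E'
from h import *
c=wsnap('wrist4'); print(c['pos'])
for t in(150,170,190):
    m,P=wrect(c,(330,200),t,.083,140); print(t,m.sum(),edges(P,(506,38.5),.23,63.5,86,(30,66),(30,45)))
    A=np.radians(13.18); R=np.array([[np.cos(A),-np.sin(A)],[np.sin(A),np.cos(A)]]);Q=(P-[506,38.5])@R;print(Q.min(0),Q.max(0))
E
```

```text
[0.42131123 0.01413682 0.1881088 ]
150 31623 (array([507.3,  40. ]), np.float64(13.06), {'+x': np.float64(62.3), '-x': np.float64(-62.3), '+y': np.float64(84.1), '-y': np.float64(-84.1)}, array([ 0.4,  0.4, -0.1, -3. ]))
[-87.34009346 -98.90453406] [77.35450781 89.83090105]
170 30548 (array([507.3,  39.9]), np.float64(12.97), {'+x': np.float64(61.9), '-x': np.float64(-61.9), '+y': np.float64(83.8), '-y': np.float64(-83.8)}, array([ 0.2,  0.4,  0. , -2.4]))
[-87.33873065 -98.80150169] [77.13525843 89.38142366]Traceback (most recent call last):
  File "<stdin>", line 4, in <module>
  File "h.py", line 29, in wrect
    m=mask(c,seed,thr,hw); k=max(cv2.findContours(m,cv2.RETR_EXTERNAL,cv2.CHAIN_APPROX_NONE)[0],key=len)[:,0]
  File "h.py", line 16, in mask
    i=1+np.argmax(st[1:,4]); return (l==i).astype(np.uint8)
        ~~~~~~~~~^^^^^^^^^^
    return _wrapfunc(a, 'argmax', axis=axis, out=out, **kwds)
    return bound(*args, **kwds)
ValueError: attempt to get argmax of an empty sequence
```

View pics/wrist4.png

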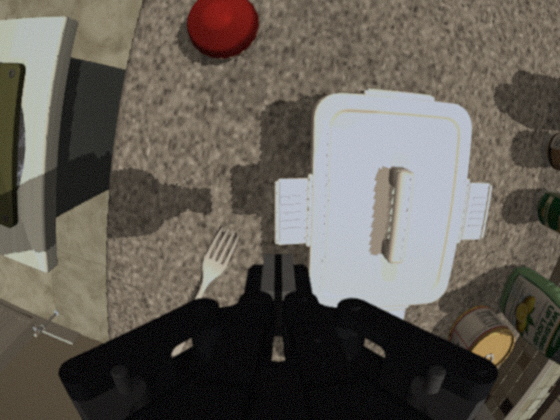

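The left clip (px (400,95)) is folded down flush; the front clip (292,210) and back clip (475,210) are still open. Pressing the front clip.

Emit:
{"api": "send_rows", "payload": {"rows": [[[1.5,5,-20,0,0,0,0],[0,0,-25,0,0,0,0],[0,0,-20,0,0,0,0],[0,0,-5,0,0,0,0],[0,0,-5,0,0,0,0],[0,0,-5,0,0,0,0],[0,0,-5,0,0,0,0],[0,0,0,0,0,0,0]]]}}

```text
time_s: 12.45
ee_pos: [0.4232, 0.0206, 0.1022]
eef_rot: [1.953, 2.46, -0.0]
wrist_force: [-1.1, -0.8, 0.0]
opening: 0.0001
gripper_force: 0.0
```

Emit:
{"api": "send_rows", "payload": {"rows": [[[0,0,-5,0,0,0,0],[0,0,-5,0,0,0,0],[0,0,-5,0,0,0,0],[0,0,-5,0,0,0,0],[0,0,-5,0,0,0,0],[0,0,0,0,0,0,0],[0,0,0,0,0,0,0],[0,0,0,0,0,0,0]]]}}

```text
time_s: 13.12
ee_pos: [0.4235, 0.0206, 0.0776]
eef_rot: [-1.953, -2.46, 0.0]
wrist_force: [-0.3, -0.8, 0.7]
opening: -0.0003
gripper_force: 0.2
```

Emit:
{"api": "send_rows", "payload": {"rows": [[[1.5,0.3,0,0,0,0,0],[1.5,0.4,0,0,0,0,0],[1.5,0.3,0,0,0,0,0],[1.5,0.4,0,0,0,0,0],[1.5,0.3,0,0,0,0,0],[0,0,0,0,0,0,0],[0,0,0,0,0,0,0],[0,0,0,0,0,0,0]]]}}

```text
time_s: 13.78
ee_pos: [0.4257, 0.021, 0.0776]
eef_rot: [-1.949, -2.456, 0.014]
wrist_force: [-9.4, -0.3, 5.0]
opening: -0.0003
gripper_force: 4.8
```

Emit:
{"api": "send_rows", "payload": {"rows": [[[1,0.2,0,0,0,0,0],[1,0.3,0,0,0,0,0],[1,0.2,0,0,0,0,0],[1,0.2,0,0,0,0,0],[0,0,0,0,0,0,0],[0,0,0,0,0,0,0],[0,0,0,0,0,0,0],[0,0,0,0,0,0,0]]]}}

```text
time_s: 14.45
ee_pos: [0.426, 0.021, 0.0777]
eef_rot: [-1.947, -2.453, 0.023]
wrist_force: [-15.4, 0.3, 10.1]
opening: -0.0
gripper_force: 7.8
```

Emit:
{"api": "send_rows", "payload": {"rows": [[[-12,-3,0,0,0,0,0],[0,0,20,0,0,0,0],[0,0,35,0,0,0,0],[0,0,38,0,0,0,0],[15,-10,20,0,0,0,0],[30,-20,0,0,0,0,0],[30,-25,0,0,0,0,0],[30,-25,0,0,0,0,0]]]}}

```text
time_s: 15.12
ee_pos: [0.5301, -0.0609, 0.1922]
eef_rot: [1.952, 2.459, 0.004]
wrist_force: [0.9, -0.0, -0.7]
opening: -0.0
gripper_force: 0.0
```

Emit:
{"api": "send_rows", "payload": {"rows": [[[6,-6,-10,0,0,0,0],[0,0,-20,0,0,0,0],[0,0,-20,0,0,0,0],[0,0,-10,0,0,0,0],[0,0,0,0,0,0,0],[0,0,0,0,0,0,0],[0,0,0,0,0,0,0],[0,0,0,0,0,0,0]]]}}

```text
time_s: 15.78
ee_pos: [0.5348, -0.0656, 0.1318]
eef_rot: [1.952, 2.46, 0.002]
wrist_force: [0.1, -0.4, 0.1]
opening: -0.0
gripper_force: 0.0
```

```bash
python3 - <<'E'
from h import *
c=wsnap('wrist5'); print(c['pos'],c['rot'])
A=np.radians(13.1); R=np.array([[np.cos(A),-np.sin(A)],[np.sin(A),np.cos(A)]])
for t in(150,170):
    m,P=wrect(c,(250,130),t,.083,130); print(t,m.sum(),edges(P,(507,39.5),.23,63.5,86,(30,66),(30,45)))
    Q=(P-[507,39.5])@R;print(Q.min(0),Q.max(0))
print('tgt rel',R.T@(c['pos'][:2]*1000-[507,39.5]))
E
```

```text
[ 0.5347598  -0.06563901  0.13175112] [1.95241544e+00 2.45953555e+00 1.65705989e-03]Traceback (most recent call last):
  File "<stdin>", line 5, in <module>
  File "h.py", line 46, in edges
    c0=c0+R@d; yaw+=np.average([x for x,_ in sl],weights=[n for _,n in sl])
                    ~~~~~~~~~~^^^^^^^^^^^^^^^^^^^^^^^^^^^^^^^^^^^^^^^^^^^^^
    raise ZeroDivisionError(
        "Weights sum to zero, can't be normalized")
ZeroDivisionError: Weights sum to zero, can't be normalized
```

Emit:
{"api": "send_rows", "payload": {"rows": [[[-3.5,2,-8,0,0,0,0],[0,0,-8,0,0,0,0],[0,0,-5,0,0,0,0],[0,0,-5,0,0,0,0],[0,0,-5,0,0,0,0],[0,0,-5,0,0,0,0],[0,0,-5,0,0,0,0],[0,0,0,0,0,0,0]]]}}

```text
time_s: 16.5
ee_pos: [0.5306, -0.0643, 0.0888]
eef_rot: [-1.954, -2.46, 0.001]
wrist_force: [1.3, -1.3, 0.4]
opening: 0.0001
gripper_force: 0.4
```

Emit:
{"api": "send_rows", "payload": {"rows": [[[0,0,-5,0,0,0,0],[0,0,-5,0,0,0,0],[0,0,-4,0,0,0,0],[0,0,0,0,0,0,0],[-0.2,1,0,0,0,0,0],[-0.2,1,0,0,0,0,0],[-0.2,1,0,0,0,0,0],[-0.2,1,0,0,0,0,0]]]}}

```text
time_s: 17.17
ee_pos: [0.5292, -0.0602, 0.0751]
eef_rot: [-1.954, -2.459, 0.002]
wrist_force: [-0.6, -2.8, -1.6]
opening: 0.0002
gripper_force: 1.2
```

Emit:
{"api": "send_rows", "payload": {"rows": [[[-0.2,1,0,0,0,0,0],[-0.2,1,0,0,0,0,0],[-0.2,1,0,0,0,0,0],[0,0,0,0,0,0,0],[0,0,0,0,0,0,0],[0,0,0,0,0,0,0],[0,0,0,0,0,0,0],[0,0,0,0,0,0,0]]]}}

```text
time_s: 17.83
ee_pos: [0.5288, -0.0583, 0.0755]
eef_rot: [1.955, 2.459, -0.004]
wrist_force: [1.1, -5.1, -1.9]
opening: 0.0001
gripper_force: 2.8
```

Emit:
{"api": "send_rows", "payload": {"rows": [[[-0.2,1,0,0,0,0,0],[-0.2,1,0,0,0,0,0],[-0.2,1,0,0,0,0,0],[0,0,0,0,0,0,0],[0,0,0,0,0,0,0],[2,-9,0,0,0,0,0],[0,-3,0,0,0,0,0],[0,0,20,0,0,0,0]]]}}

```text
time_s: 18.5
ee_pos: [0.5283, -0.0656, 0.0934]
eef_rot: [-1.95, -2.456, 0.005]
wrist_force: [-0.3, -0.1, -0.3]
opening: 0.0003
gripper_force: 0.0
```

Emit:
{"api": "send_rows", "payload": {"rows": [[[0,0,30,0,0,0,0],[0,0,35,0,0,0,0],[0,10,30,0,0,0,0],[8,30,5,0,0,0,0],[14,30,0,0,0,0,0],[14,32,0,0,0,0,0],[14,28,0,0,0,0,0],[8,0,0,0,0,0,0]]]}}

```text
time_s: 19.17
ee_pos: [0.589, 0.075, 0.1966]
eef_rot: [-1.937, -2.468, -0.014]
wrist_force: [-0.3, 0.9, 0.2]
opening: -0.0003
gripper_force: 0.0
```

```bash
python3 - <<'E'
from h import *
c=wsnap('wrist6'); print(c['pos'],c['rot'])
A=np.radians(13.1); R=np.array([[np.cos(A),-np.sin(A)],[np.sin(A),np.cos(A)]])
print('rel',R.T@(c['pos'][:2]*1000-[507,39.5]))
m,P=wrect(c,(200,190),160,.083,140); Q=(P-[507,39.5])@R;print(Q.min(0),Q.max(0))
print(edges(P,(507,39.5),.23,63.5,86,(30,66),(30,45)))
E
```

```text
[0.58896898 0.07499018 0.19660134] [-1.93665345 -2.46787199 -0.01357605]
rel [87.87970754 15.98820334]
[-62.12160441 -85.07626134] [91.19649152 91.90265507]
(array([507.5,  40.4]), np.float64(12.52), {'+x': np.float64(61.9), '-x': np.float64(-61.9), '+y': np.float64(85.9), '-y': np.float64(-85.9)}, array([-0.5,  0.5,  0.8, -2. ]))
```

View pics/wrist6.png

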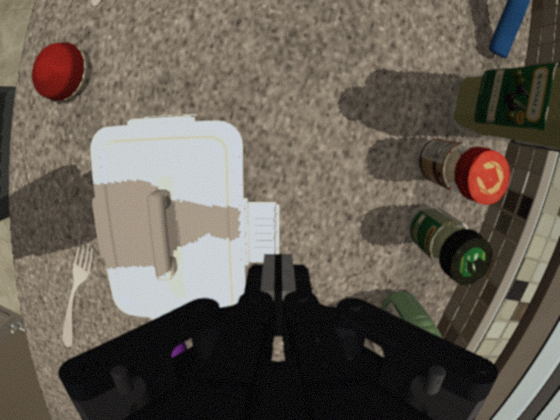

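The front edge of the lid (left in the picture, x≈95 px) now shows no tab, so that clip is down. Only the back clip at (262,230) is still open.

Emit:
{"api": "send_rows", "payload": {"rows": [[[0,-12,-20,0,0,0,0],[0,0,-25,0,0,0,0],[0,0,-20,0,0,0,0],[0,0,-5,0,0,0,0],[0,0,0,0,0,0,0],[0,0,0,0,0,0,0],[0,0,0,0,0,0,0],[0,0,0,0,0,0,0]]]}}

```text
time_s: 19.88
ee_pos: [0.5892, 0.0524, 0.127]
eef_rot: [1.953, 2.46, 0.003]
wrist_force: [0.1, 0.3, 0.0]
opening: -0.0004
gripper_force: 0.0
```

Emit:
{"api": "send_rows", "payload": {"rows": [[[1,6,-8,0,0,0,0],[0,0,-8,0,0,0,0],[0,0,-5,0,0,0,0],[0,0,-5,0,0,0,0],[0,0,-5,0,0,0,0],[0,0,-5,0,0,0,0],[0,0,-5,0,0,0,0],[0,0,-5,0,0,0,0]]]}}

```text
time_s: 20.55
ee_pos: [0.5895, 0.058, 0.0791]
eef_rot: [-1.954, -2.46, 0.0]
wrist_force: [1.2, 0.8, 0.3]
opening: -0.0002
gripper_force: 0.3
```

Emit:
{"api": "send_rows", "payload": {"rows": [[[0,0,-4,0,0,0,0],[0,0,0,0,0,0,0],[-1,-0.2,0,0,0,0,0],[-1,-0.2,0,0,0,0,0],[-1,-0.3,0,0,0,0,0],[-1,-0.2,0,0,0,0,0],[0,0,0,0,0,0,0],[0,0,0,0,0,0,0]]]}}

```text
time_s: 21.22
ee_pos: [0.5887, 0.0582, 0.0765]
eef_rot: [1.952, 2.458, 0.009]
wrist_force: [7.2, 1.2, -3.3]
opening: 0.0002
gripper_force: 3.2
```

Emit:
{"api": "send_rows", "payload": {"rows": [[[-1,-0.2,0,0,0,0,0],[-1,-0.2,0,0,0,0,0],[-1,-0.3,0,0,0,0,0],[-1,-0.2,0,0,0,0,0],[0,0,0,0,0,0,0],[0,0,0,0,0,0,0],[0,0,0,0,0,0,0],[0,0,0,0,0,0,0]]]}}

```text
time_s: 21.88
ee_pos: [0.5873, 0.0579, 0.0772]
eef_rot: [1.95, 2.455, 0.017]
wrist_force: [11.0, 2.1, -3.2]
opening: -0.0001
gripper_force: 5.1
```

Emit:
{"api": "send_rows", "payload": {"rows": [[[10,2,0,0,0,0,0],[3,0,0,0,0,0,0],[0,0,25,0,0,0,0],[0,0,38,0,0,0,0],[0,0,40,0,0,0,0],[-15,0,35,0,0,0,0],[-25,-5,30,0,0,0,0],[-25,-10,30,0,0,0,0]]]}}

```text
time_s: 22.55
ee_pos: [0.5275, 0.0443, 0.2749]
eef_rot: [-1.95, -2.461, 0.001]
wrist_force: [-1.2, -0.6, -0.3]
opening: -0.0003
gripper_force: 0.0
```

Emit:
{"api": "send_rows", "payload": {"rows": [[[-18,-5,10,0,0,0,0],[0,0,0,0,0,0,0],[0,0,0,0,0,0,0],[0,0,0,0,0,0,0],[0,0,0,0,0,0,0],[0,0,0,0,0,0,0],[0,0,0,0,0,0,0],[0,0,0,0,0,0,0]]]}}

```text
time_s: 23.22
ee_pos: [0.5115, 0.0386, 0.283]
eef_rot: [-1.952, -2.459, 0.001]
wrist_force: [0.1, -0.1, -0.4]
opening: -0.0001
gripper_force: 0.0
```

```bash
python3 - <<'E'
from h import *
c=wsnap('wrist7'); print(c['pos'])
for t in(135,150,165):
    m,P=wrect(c,(270,190),t,.083,120); e=edges(P,(507,40),.23,63.5,86,(30,66),(30,45)); print(t,e)
    A=np.radians(e[1]); R=np.array([[np.cos(A),-np.sin(A)],[np.sin(A),np.cos(A)]]); Q=(P-e[0])@R
    print(Q.min(0),Q.max(0))
    for i,s in((0,-1),(0,1),(1,1),(1,-1)):
        k=(abs(Q[:,1-i])<18)&(s*Q[:,i]>50); print('  clip',i,s,np.round(np.median(s*Q[k,i]),1))
cv2.imwrite('pics/fin.png',cv2.resize(c['frame'][60:330,130:430],(800,600))[:,:,::-1])
E
```

```text
[0.51153814 0.03855045 0.28296659]
135 (array([507.6,  40.8]), np.float64(13.09), {'+x': np.float64(63.0), '-x': np.float64(-63.0), '+y': np.float64(85.7), '-y': np.float64(-85.7)}, array([ 0. ,  0. , -0.1, -0. ]))
[-67.48784533 -88.29639912] [72.65014719 90.28134788]
  clip 0 -1 66.8
  clip 0 1 71.9
  clip 1 1 90.1
  clip 1 -1 74.8
150 (array([507.5,  41. ]), np.float64(13.02), {'+x': np.float64(62.7), '-x': np.float64(-62.7), '+y': np.float64(85.4), '-y': np.float64(-85.4)}, array([ 0.2, -0. , -0. , -0.4]))
[-66.9242766  -88.53130274] [72.27405948 89.98548909]
  clip 0 -1 66.3
  clip 0 1 70.0
  clip 1 1 89.8
  clip 1 -1 75.0
165 (array([507.5,  41.2]), np.float64(13.14), {'+x': np.float64(62.5), '-x': np.float64(-62.5), '+y': np.float64(85.0), '-y': np.float64(-85.0)}, array([ 0. ,  0. , -0.2,  0.2]))
[-66.61109392 -88.65799427] [67.73187088 88.89936129]
  clip 0 -1 66.1
  clip 0 1 67.1
  clip 1 1 88.7
  clip 1 -1 75.2
```

View pics/fin.png

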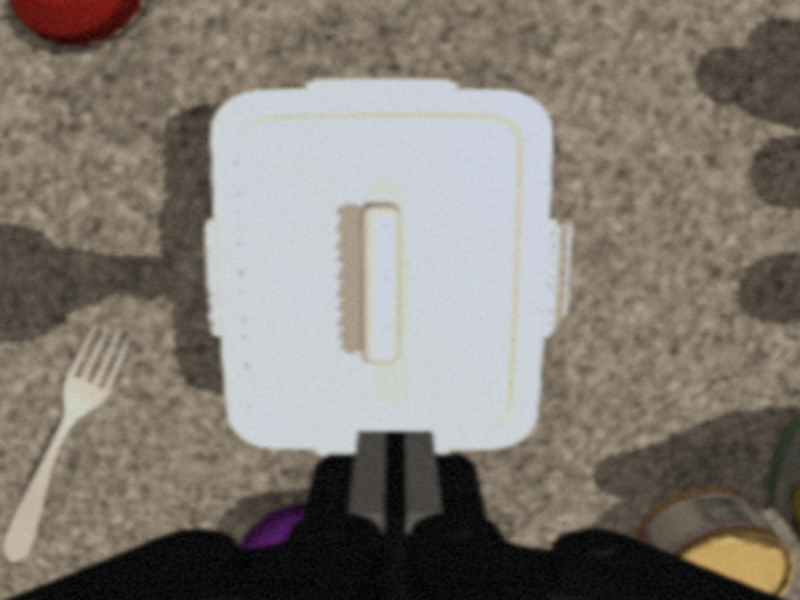

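The back clip (right edge, (565,268)) still stands a few mm out, so it has not snapped. Left and front look flush. The fingers are thick along tool y and probably stop against the plate, so I'll turn the tool 90° and push with its narrow side.

```bash
python3 - <<'E'
from h import *
print(r.get_obs()['joint_positions'].round(3))
E
```

```text
[ 0.156  0.536 -0.505  1.851  0.337  0.842 -0.288]
```

Emit:
{"api": "send_rows", "payload": {"rows": [[[10,3,0,0,0,-7,0],[10,3,0,0,0,-7,0],[10,3,0,0,0,-7,0],[10,3,0,0,0,-7,0],[10,3,0,0,0,-7,0],[10,3,0,0,0,-7,0],[10,2,0,0,0,-7,0],[10,2,0,0,0,-7,0]]]}}

```text
time_s: 23.93
ee_pos: [0.5919, 0.0607, 0.2834]
eef_rot: [-2.883, -1.247, 0.001]
wrist_force: [-0.3, -0.5, 0.3]
opening: 0.0002
gripper_force: 0.0
```

Emit:
{"api": "send_rows", "payload": {"rows": [[[2,0,-10,0,0,-7,0],[0,0,-20,0,0,-7,0],[0,0,-20,0,0,-7,0],[0,0,-20,0,0,-7,0],[0,0,-20,0,0,-6,0],[0,0,-20,0,0,0,0],[0,0,-10,0,0,0,0],[0,0,0,0,0,0,0]]]}}

```text
time_s: 24.6
ee_pos: [0.5919, 0.0604, 0.1612]
eef_rot: [-3.12, -0.36, 0.008]
wrist_force: [-0.4, -0.2, -0.0]
opening: -0.0002
gripper_force: 0.0
```

```bash
python3 - <<'E'
from h import *
s=r.get_obs(); print(s['ee_pos'].round(4),Ro.from_rotvec(s['eef_rot']).as_matrix().round(3).tolist(),s['joint_positions'].round(2))
A=np.radians(13.1); R=np.array([[np.cos(A),-np.sin(A)],[np.sin(A),np.cos(A)]]); print(R.T@(s['ee_pos'][:2]*1000-[507.5,40.5]))
E
```

```text
[0.5919 0.0604 0.1612] [[0.974, 0.228, -0.005], [0.228, -0.974, -0.0], [-0.005, -0.001, -1.0]] [-0.16  0.77 -0.03  1.74  0.03  0.64 -1.55]
[86.67852861  0.29588808]
```

Emit:
{"api": "send_rows", "payload": {"rows": [[[0,0,-25,0,0,0,0],[0,0,-25,0,0,0,0],[0,0,-15,0,0,0,0],[0,0,-8,0,0,0,0],[0,0,-6,0,0,0,0],[0,0,-4,0,0,0,0],[0,0,0,0,0,0,0],[0,0,0,0,0,0,0]]]}}

```text
time_s: 25.27
ee_pos: [0.5941, 0.0604, 0.0815]
eef_rot: [-3.12, -0.358, -0.002]
wrist_force: [0.2, -0.6, 0.1]
opening: 0.0003
gripper_force: 0.0
```

Emit:
{"api": "send_rows", "payload": {"rows": [[[-1,-0.2,0,0,0,0,0],[-1,-0.2,0,0,0,0,0],[-1,-0.3,0,0,0,0,0],[-1,-0.2,0,0,0,0,0],[-1,-0.2,0,0,0,0,0],[-1,-0.2,0,0,0,0,0],[0,0,0,0,0,0,0],[0,0,0,0,0,0,0]]]}}

```text
time_s: 25.93
ee_pos: [0.5883, 0.0592, 0.0809]
eef_rot: [-3.12, -0.358, -0.003]
wrist_force: [3.4, 0.6, -1.1]
opening: -0.0001
gripper_force: 1.1
```

Emit:
{"api": "send_rows", "payload": {"rows": [[[-1,-0.2,0,0,0,0,0],[-1,-0.2,0,0,0,0,0],[-1,-0.3,0,0,0,0,0],[-1,-0.2,0,0,0,0,0],[-1,-0.2,0,0,0,0,0],[0,0,0,0,0,0,0],[0,0,0,0,0,0,0],[0,0,0,0,0,0,0]]]}}

```text
time_s: 26.6
ee_pos: [0.5862, 0.0588, 0.0813]
eef_rot: [-3.12, -0.359, -0.013]
wrist_force: [7.2, 1.8, -2.9]
opening: -0.0001
gripper_force: 3.5
```

Emit:
{"api": "send_rows", "payload": {"rows": [[[-1,-0.2,-1,0,0,0,0],[-1,-0.2,-1,0,0,0,0],[-1,-0.3,-1,0,0,0,0],[-1,-0.2,0,0,0,0,0],[-1,-0.2,0,0,0,0,0],[0,0,0,0,0,0,0],[0,0,0,0,0,0,0],[0,0,0,0,0,0,0]]]}}

```text
time_s: 27.27
ee_pos: [0.5795, 0.0573, 0.0785]
eef_rot: [-3.12, -0.358, -0.007]
wrist_force: [5.5, 0.5, 3.0]
opening: 0.0
gripper_force: 2.8
```

Emit:
{"api": "send_rows", "payload": {"rows": [[[10,2,0,0,0,0,0],[5,1,0,0,0,0,0],[0,0,30,0,0,0,0],[0,0,40,0,0,0,0],[0,0,40,0,0,0,0],[-15,-3,35,0,0,0,0],[-30,-7,25,0,0,0,0],[-35,-8,20,0,0,0,0]]]}}

```text
time_s: 27.93
ee_pos: [0.512, 0.0419, 0.2692]
eef_rot: [-3.12, -0.359, -0.002]
wrist_force: [0.2, 0.0, 1.1]
opening: -0.0003
gripper_force: 0.0
```

Emit:
{"api": "send_rows", "payload": {"rows": [[[-30,-8,10,0,0,0,0],[-25,-7,0,0,0,0,0],[-20,-6,0,0,0,0,0],[0,0,0,0,0,0,0],[0,0,0,0,0,0,0],[0,0,0,0,0,0,0],[0,0,0,0,0,0,0],[0,0,0,0,0,0,0]]]}}

```text
time_s: 28.6
ee_pos: [0.4381, 0.0211, 0.2773]
eef_rot: [-3.12, -0.359, 0.0]
wrist_force: [-0.5, 0.3, 0.7]
opening: 0.0002
gripper_force: 0.0
```

```bash
cat > chk.py <<'E'
from h import *
import sys
c=wsnap(sys.argv[1]); print(c['pos'])
K=c['mtx']
M=c['mount']; Rm=Ro.from_rotvec(c['rot']).as_matrix(); Rc=Rm@M[:3,:3]; o=Rm@M[:3,3]+c['pos']
d=Rc.T@(np.array([.5065,.0400,.083])-o); th=np.arctan2(np.hypot(*d[:2]),d[2]); uv=K[:2,2]+K[0,0]*th*d[:2]/np.hypot(*d[:2]); seed=tuple(int(x) for x in uv); print('seed',seed,'cam',o.round(3))
for t in(120,135,150,165):
  try:
    m,P=wrect(c,seed,t,.083,125); e=edges(P,(506.5,40),.23,63.5,86,(30,66),(30,45)); print(t,e)
    A=np.radians(e[1]); R=np.array([[np.cos(A),-np.sin(A)],[np.sin(A),np.cos(A)]]); Q=(P-e[0])@R
    print('  front,back,left,right',[np.round(np.percentile((s*Q[(abs(Q[:,1-i])<18)&(s*Q[:,i]>45),i]),[10,50,90]),1).tolist() for i,s in((0,-1),(0,1),(1,1),(1,-1))],'cam rel',(R.T@(o[:2]*1000-e[0])).round())
  except Exception as x: print(t,x)
E
python3 chk.py wrist8
```

```text
[0.43809605 0.02114419 0.27734354]
seed (275, 118) cam [0.511 0.039 0.398]
120 (array([502.7,  39.6]), np.float64(13.08), {'+x': np.float64(63.1), '-x': np.float64(-63.1), '+y': np.float64(85.5), '-y': np.float64(-85.5)}, array([-0.1,  0. ,  0.2,  0. ]))
  front,back,left,right [[66.4, 66.4, 66.4], [67.2, 67.3, 68.3], [89.0, 89.3, 89.8], [89.0, 89.5, 89.8]] cam rel [ 8. -3.]
135 (array([503. ,  39.7]), np.float64(13.12), {'+x': np.float64(62.6), '-x': np.float64(-62.6), '+y': np.float64(85.3), '-y': np.float64(-85.3)}, array([-0. , -0.1,  0.2,  0.2]))
  front,back,left,right [[66.7, 66.7, 66.7], [66.9, 66.9, 67.1], [88.7, 89.1, 89.5], [88.7, 89.1, 89.6]] cam rel [ 8. -3.]
150 (array([503. ,  39.5]), np.float64(13.07), {'+x': np.float64(62.4), '-x': np.float64(-62.4), '+y': np.float64(85.0), '-y': np.float64(-85.0)}, array([-0. ,  0.1, -0.2,  0. ]))
  front,back,left,right [[66.6, 66.7, 66.7], [66.0, 66.0, 67.0], [88.6, 89.0, 89.4], [88.3, 88.6, 89.0]] cam rel [ 8. -3.]
165 (array([502.7,  39.7]), np.float64(13.1), {'+x': np.float64(62.1), '-x': np.float64(-62.1), '+y': np.float64(84.6), '-y': np.float64(-84.6)}, array([-0.1,  0.1,  0.1, -0. ]))
  front,back,left,right [[65.4, 65.4, 66.4], [66.2, 66.2, 66.3], [88.0, 88.3, 88.7], [88.3, 88.7, 89.1]] cam rel [ 8. -3.]
```

```bash
python3 -c "
from plant import r
print(r.finish_job())"
```

```text
the job is handed in; nothing more can be done
None
```

I handed the job in: the lid is seated square on the dish, and in the last wrist-camera check all four clips measured flush and shut; no verdict came back, the dish slid about 4 mm, and I didn't re-check the lemons or the other things afterwards.

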